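# Nudge a roller up its rack and bolt it in

## Task

In the sloped wooden rack on the luthier's bench, push the turned wooden roller lying at the bottom of the gutter up to the top, until it drops into the nest at the upper stop and stays there; do not lift it out of the gutter. Then push the rack's wooden slide bolt fully in across the gutter behind the roller so that it cannot roll back, and leave the other things on the bench where they are.

Things in the scene. Friction and masses are not known exactly. Their poses are not given: they have to be found in the camera images.
- gutter: Fixed sloped wooden gutter. x axis runs uphill along it (10 degrees above level), y across it to the bolt's side, z square to its floor. Origin on the floor, mid width, at the inner face of the low bottom stop (10 mm thick, 12 mm high, at x -10 to 0), about 34 mm above the bench. Floor 60 mm wide (z = 0) up to x = 165 mm, then the nest. Side walls 6 mm thick outside that, tops at z = 16 mm.
- nest (a point): Fixed point where the roller's centre lies when it is home: gutter x 182, y 0, z 19 mm. The nest is where the gutter floor steps down 6 mm, from x = 165 mm to the upper stop's face at x = 208 mm (stop 10 mm thick, top at z = 30 mm); the roller has 2 mm of play in it and the step keeps it from rolling back.
- bolt_guide (a point): Fixed point: middle of the top of the small guide bracket the bolt slides through, outside the gutter's wall: 34 mm along the gutter, 14 mm across (gutter x 128 to 162, y 36 to 50 mm), top at gutter z = 27 mm.
- roller: Loose dark waxed (slippery) hardwood roller, a cylinder 50 mm in diameter and 54 mm long, about 0.1 kg, lying across the gutter and free to roll; it starts against the bottom stop (centre at gutter x 21 mm). Origin: the centre of the roller (on its axis, half-way along); its y axis is the roller's axis. On the slope its centre is at gutter z 25 mm.
- bolt_peg (a point): Middle of the top of the upright peg (14 mm in diameter, 33 mm tall) on the dark wooden slide bolt, a 14 x 14 x 72 mm bar along the gutter's y at gutter x 145 mm, z 7.5 to 21.5 mm, ending 9 mm outside the peg's axis. Peg top: gutter z 54.5 mm; gutter y 107 mm with the bolt fully out, 52 mm fully in. Push the peg or the bolt's outer end along the gutter's -y to slide it in.
- bolt (a joint): Travel of the slide bolt in m: 0 fully out (up to 0.012 the gutter is clear), 0.055 fully in (against its end, bar across the gutter). It needs about 1.5 N to slide and stays where it is left.
- spare_roller: Bystander, not to be disturbed: a slightly smaller spare wooden roller (40 mm in diameter, 54 mm high) standing on end beside the rack. Origin: centre of its underside.
- spool_clamp: Bystander, not to be disturbed: wooden spool clamp, 32 mm in diameter, 64 mm high, standing. Origin: centre of its underside.
- glue_jar: Bystander, not to be disturbed: amber glue jar with a steel cap, 52 mm in diameter, 70 mm high, standing. Origin: centre of its underside.
- mallet: Bystander, not to be disturbed: wooden mallet lying on the bench, handle to its -x.
- chisel: Bystander, not to be disturbed: hand tool with a dark wooden handle lying on the bench, handle to its -x.
- plane: Bystander, not to be disturbed: small block plane, 150 x 46 x 48 mm, standing. Origin: centre of its underside.
- neck_block: Bystander, not to be disturbed: pale wood block, 110 x 45 x 35 mm. Origin: centre of its underside.
Mind the look-alikes: they are no part of the job. What is shaped like the roller but red is not meant.

How it is judged:
By the outcome, as a careful person would: the job done as asked, in the order asked, and still so for the second after the job is handed in, with the robot touching nothing.
It also fails if it takes over 51 s, if anything falls off the work surface, if the arm or the gripper's body presses on something with over 40 N, if the wrist force passes 120 N, or if a joint passes its speed limit or range.

## Robot

A 7-joint arm with a two-finger parallel gripper is mounted at the origin on the work surface. World frame = base frame: x ahead of the robot, y to its left, z up, the work surface at z = 0. Lengths are in m, angles in degrees, forces in N, time in s.
With the tool pointing down it reaches from about 0.425 to 0.875 m from the base axis. Payload 4.7 kg.
Tool frame: the origin (TCP) lies at the very end of the fingers, on their centre line; the grasp point (between the pads) lies env.hold_point_z behind it (env.hold_point_z is the distance from the TCP to the grasp point, in m); z points along the fingers, y is the line along which they close (so a half turn about z gives the same grasp; the last joint's range is limited). The gripper opens to 87 mm and grips with 3 to 60 N. Pads are 19 mm wide; open, the fingers measure 117 mm over their backs; the gripper's body (75 mm by 190 mm) begins 51 mm behind the grasp point.
Start: joints at [68.302, 18.392, -4.016, 83.108, 1.295, 78.541, -3.26], TCP at [0.249, -0.601, 0.223] pointing down, gripper open.
Joint ranges: [-163.93, 163.93], [-17.29, 119.83], [-79.2, 71.16], [3.27, 140.29], [-89.18, 269.18], [5.43, 117.66], [-154.24, 154.24]. Speed limits (degrees/s): [147.25, 147.25, 180, 180, 180, 180, 180].

## Interface

Orientations are given as [roll, pitch, yaw] about the fixed x, y, z axes, in that order (R = Rz(yaw) Ry(pitch) Rx(roll)).
In Python, from cell import env gives the robot as it stands.
- The arm moves only by the shell command python3 -m jog 'ROWS' [FORCE]. ROWS is JSON, a list of rows, each an object with "dp": the shift along the tool's x, y, z in cm, a list of three; "twist": the turn about the tool's z in degrees; "fingers": the opening, from 0 (shut) to 1 (fully open). A call has 1 to 8 rows; each row is the pose to reach, as a shift and turn from the pose commanded when the call began, along the tool's axes at that moment; what a row does not reach only later rows make up. A row lasts 1/8 s, in which the tool goes at most 62.5 mm and 10.7 degrees, less where a joint would pass 70% of its speed; a pose out of reach is approached as far as the arm can. A call with a gripper value outside its range is refused whole. The fingers move at their own pace and stop on an object; FORCE is the grip in N (left out, the last holds). Time passes only in rows, so rows that repeat a pose let the fingers close. It gives the time, the measured TCP pose, the force, the opening and the grip force at its end, in the units of the state.
- env.get_obs(): the state, without advancing time (a new reading comes with each control period).
- env.read_camera(name): name is "scene" or "top" or "wrist"; returns a dict with "pixels" (480x640x3 uint8, blue, green, red), "depth" (480x640 float32, m along the optical axis (not along the pixel's ray), 0 where there is no reading), "fx", "fy", "cx", "cy" (pixels), "k1" (the pictures are not rectified: a ray, as slopes to the right and down, at radius r is drawn at 1 + k1 r^2 times it, then the intrinsics apply), "rvec" (rotation vector, rad) and "tvec" (3), from world to camera coordinates, as OpenCV has them. Camera axes: x right, y down, z forward; pixel columns grow to the right and rows downward; lengths in m; the calibration is good to about 2 mm. A picture is of the moment at which its call begins.
- env.sign_off(): hands the job in; it is judged then, once.
The state is a dict: "time_s": time; "qpos": joint angles; "joint_velocities": joint speeds; "effort": joint torques, N m; "tool_pos": TCP position; "tool_rot": TCP orientation; "force": force on the tool from outside, world axes, zero at the start; "wrist_torque": the same for the moment, N m; "grip_width": finger opening in m; "grasp_force": force on a finger pad.
Only numpy, scipy, OpenCV 4.12 (cv2) and the standard library are available. Lean on these libraries where they do the work, as an engineer would, in place of code of your own. Each camera call takes 0.05 s, during which the arm holds its last target. There are 200 camera calls.

## Working session

There is one attempt and no reset: what is moved stays moved. The work goes in short steps, Python scripts to look and compute and a shell command to move; the robot and the scene stay as the last step left them, time stands still between calls to the robot, and variables do not carry over. Pictures are saved under pics/ and viewed, at most 11 in all, crops included, and the job is handed in when it is done.

```bash
mkdir -p pics; cat > h.py <<'E'
import numpy as np,cv2,pickle
from cell import env
def snap(n,tag):
    c=env.read_camera(n); pickle.dump(c,open(f'pics/{tag}.pkl','wb')); cv2.imwrite(f'pics/{tag}.png',c['pixels']); return c
def load(tag): return pickle.load(open(f'pics/{tag}.pkl','rb'))
def world(c,u,v,d=None):
    K=np.array([[c['fx'],0,c['cx']],[0,c['fy'],c['cy']],[0,0,1.]])
    p=cv2.undistortPoints(np.array([[[u,v]]],float),K,np.array([c['k1'],0,0,0.]))[0,0]
    if d is None:
        w=c['depth'][int(v)-1:int(v)+2,int(u)-1:int(u)+2]; d=np.median(w[w>0])
    R=cv2.Rodrigues(np.array(c['rvec'],float))[0]
    return R.T@(np.array([p[0]*d,p[1]*d,d])-np.array(c['tvec']).ravel())
def proj(c,P):
    K=np.array([[c['fx'],0,c['cx']],[0,c['fy'],c['cy']],[0,0,1.]])
    return cv2.projectPoints(np.array(P,float).reshape(-1,1,3),np.array(c['rvec'],float),np.array(c['tvec'],float),K,np.array([c['k1'],0,0,0.]))[0].reshape(-1,2)
E
python3 - <<'E'
from h import *
for n in('scene','top'): snap(n,n+'0')
o=env.get_obs(); print(o['tool_pos'],o['tool_rot'],o['grip_width'],env.hold_point_z,o['time_s'])
E
```

```text
[ 0.24856133 -0.60007878  0.22157691] [-1.79904523e+02  6.85214135e-03  2.25066973e+01] 0.0868838390331296 0.0187 0.1
```

View pics/top0.png

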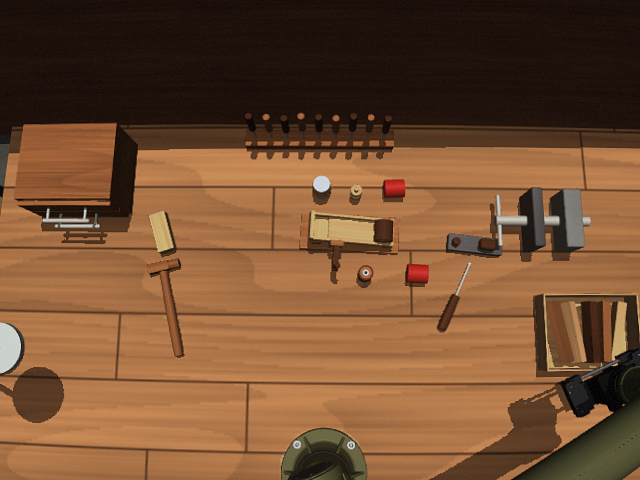

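View pics/scene0.png

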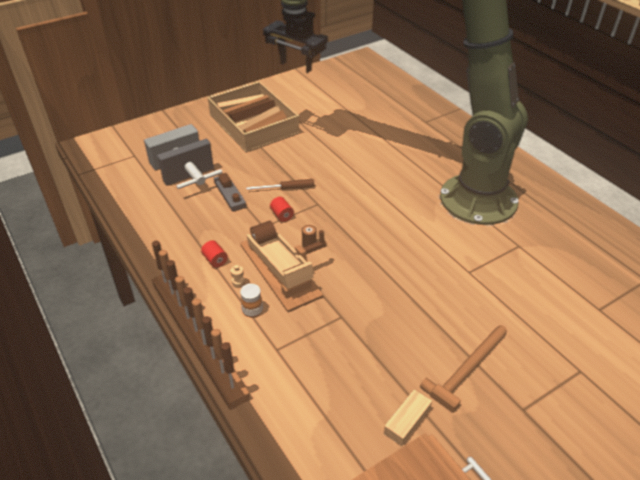

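The top view shows the dark roller at (384,231), at the low right end of the gutter. The nest is at the left (about 318,231), the bolt and peg are at (336,250), and the spare roller stands at (365,272). 

Possible mix-ups for the roller: red rollers at (394,188) and (418,273), and the standing spare at (365,272). I choose the dark one lying in the gutter at (384,231), and check it in a crop.

```bash
python3 - <<'E'
from h import *
c=load('top0'); im=c['pixels'][170:300,290:450]; cv2.imwrite('pics/crop0.png',cv2.resize(im,None,fx=5,fy=4.6,interpolation=cv2.INTER_CUBIC)if 0 else cv2.resize(im,None,fx=4.5,fy=4.5,interpolation=cv2.INTER_CUBIC))
for p in[(384,231),(318,231),(312,213),(312,247),(336,250),(336,262),(365,272),(350,231),(365,231),(390,250)]: print(p,world(c,*p).round(4))
E
```

```text
(384, 231) [ 0.6195 -0.1539  0.0863]
(318, 231) [0.6234 0.0189 0.0623]
(312, 213) [0.6625 0.034  0.1029]
(312, 247) [0.5892 0.0361 0.0115]
(336, 250) [ 0.5694 -0.0289  0.0803]
(336, 262) [ 0.5374 -0.029   0.0829]
(365, 272) [ 0.5155 -0.1057  0.0555]
(350, 231) [ 0.6259 -0.0664  0.0532]
(365, 231) [ 0.6277 -0.107   0.0454]
(390, 250) [ 0.5823 -0.1774  0.0111]
```

View pics/crop0.png

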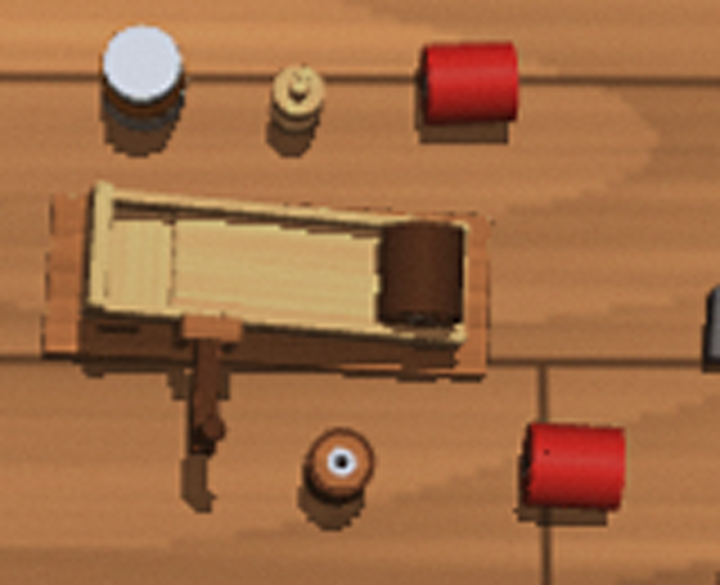

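The crop confirms the choice: the roller at crop (422,272) is dark and lies in the gutter at its low right end. The bolt is out, with the peg at crop (210,430). Next I fit the gutter pose.

```bash
cat >> h.py <<'E'
def G(p,a):
    x,y,z,yaw=p; from scipy.spatial.transform import Rotation as S
    R=S.from_euler('ZY',[yaw,-10],degrees=True).as_matrix()   # x uphill
    return np.array([x,y,z])+np.atleast_2d(a)@R.T/1000
E
python3 - <<'E'
from h import *
from scipy.optimize import least_squares
c=load('top0')
A=np.array([[218,-36,30],[208,-30,16],[165,30,0],[165,-30,0],[-10,-36,16],[-10,36,16],[145,107,54.5],[128,36,27],[162,36,27],[162,50,27],[128,50,27]],float)
B=np.array([[97,183],[114,203],[170,305],[173,221],[467,218],[466,343],[210,428],[243,319],[183,317],[182,340],[240,342]],float)/4.5+[290,170]
f=lambda p:(proj(c,G(p,A))-B)
s=least_squares(lambda p:np.r_[f(p).ravel(),(p[2]-.034)/.001],[.625,-.16,.034,90],loss='soft_l1',x_scale=[.01,.01,.01,1])
print(s.x.round(4)); print(f(s.x).round(2).tolist())
# depth check: floor points
R=None
d=c['depth']; 
for g in([80,0,0],[120,0,0],[60,0,0],[150,0,0],[185,0,-6],[21,0,50]):
    P=G(s.x,g)[0]; u,v=proj(c,P)[0]; print(g,P.round(4),world(c,u,v).round(4))
np.save('g.npy',s.x)
E
```

```text
[ 6.23900e-01 -1.71300e-01  3.40000e-02  8.75395e+01]
[[-0.44, 0.11], [-1.33, -0.55], [0.16, 1.58], [0.62, -1.8], [0.29, 1.08], [-0.2, -0.44], [1.2, 0.92], [-0.45, 0.03], [0.06, -0.58], [0.02, -0.39], [-0.02, 0.2]]
[80, 0, 0] [ 0.6273 -0.0925  0.0479] [ 0.6268 -0.0924  0.05  ]
[120, 0, 0] [ 0.629  -0.0532  0.0548] [ 0.6288 -0.0532  0.0555]
[60, 0, 0] [ 0.6264 -0.1122  0.0444] [ 0.6263 -0.1122  0.0448]
[150, 0, 0] [ 0.6302 -0.0237  0.06  ] [ 0.6302 -0.0237  0.0601]
[185, 0, -6] [0.6318 0.0118 0.0602] [0.6313 0.0118 0.0622]
[21, 0, 50] [ 0.6244 -0.1593  0.0868] [ 0.6246 -0.1594  0.0861]
```

```bash
python3 -m jog '[{"dp":[4,-2,0],"twist":-6,"fingers":0},{"dp":[10,-5,0],"twist":-15,"fingers":0},{"dp":[15,-7,0],"twist":-24,"fingers":0},{"dp":[20,-10,0],"twist":-33,"fingers":0},{"dp":[25,-12,0],"twist":-42,"fingers":0},{"dp":[30,-14,0],"twist":-51,"fingers":0},{"dp":[35,-16,0],"twist":-59,"fingers":0},{"dp":[38,-18,0],"twist":-65,"fingers":0}]'
python3 - <<'E'
from h import *
o=env.get_obs(); print(o['tool_pos'],o['tool_rot'],o['time_s'])
E
```

```text
time_s: 1.1
tool_pos: [0.5327, -0.2859, 0.222]
tool_rot: [180.0, -0.1, 87.9]
force: [-0.1, -0.2, 0.3]
grip_width: 0.015
grasp_force: 0.0
[ 0.53266369 -0.28591864  0.22201809] [ 1.79999439e+02 -7.57667175e-02  8.78828126e+01] 1.1
```

```bash
python3 -m jog '[{"dp":[3,4,0],"fingers":0},{"dp":[6,8,1],"fingers":0},{"dp":[7,9,2],"fingers":0},{"dp":[7,9,2],"fingers":0}]'
python3 - <<'E'
from h import *
c=snap('wrist','w0'); p=np.load('g.npy')
im=c['pixels'].copy()
for g in([218,-36,30],[218,36,30],[165,30,0],[165,-30,0],[-10,-36,16],[-10,36,16],[145,107,54.5],[128,36,27],[162,36,27],[162,50,27],[128,50,27],[0,0,12],[145,52,54.5]):
    u=proj(c,G(p,g))[0]; cv2.circle(im,tuple(int(q) for q in u),3,(0,255,0),1)
cv2.imwrite('pics/w0m.png',im)
E
```

```text
validation failed for argument at $[0]...
```

View pics/w0m.png

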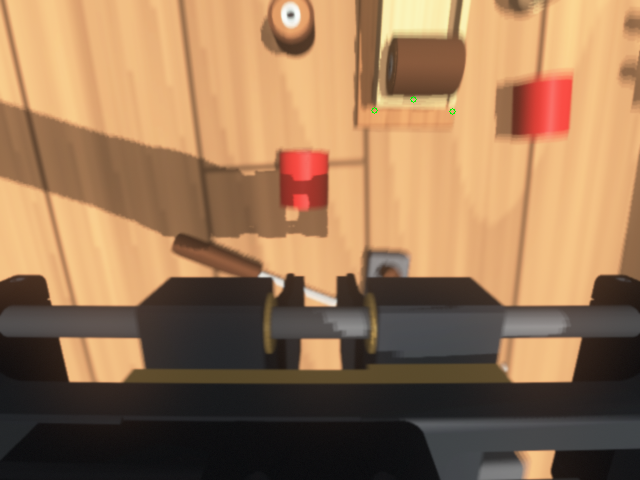

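The wrist view shows the dark roller at about (425,66) against the bottom stop. The projected stop corners, (375,110) and (452,110), sit on the rack's corners, so the fit holds. The move was refused because it had no twist, so I send it again.

```bash
python3 -m jog '[{"dp":[3,4,0],"twist":0,"fingers":0},{"dp":[6,8,1],"twist":0,"fingers":0},{"dp":[7,9,2],"twist":0,"fingers":0},{"dp":[7,9,2],"twist":0,"fingers":0}]'
python3 - <<'E'
from h import *
c=snap('wrist','w1'); p=np.load('g.npy')
im=c['pixels'].copy()
for g in([218,-36,30],[218,36,30],[165,30,0],[165,-30,0],[-10,-36,16],[-10,36,16],[145,107,54.5],[128,36,27],[162,36,27],[162,50,27],[128,50,27],[0,0,12],[145,52,54.5]):
    u=proj(c,G(p,g))[0]; cv2.circle(im,tuple(int(q) for q in u),3,(0,255,0),1)
cv2.imwrite('pics/w1m.png',im)
o=env.get_obs(); print(o['tool_pos'],o['grip_width'])
E
```

```text
time_s: 1.65
tool_pos: [0.6232, -0.2218, 0.2007]
tool_rot: [-179.8, -0.1, 87.6]
force: [0.1, 0.0, -0.3]
grip_width: 0.0007
grasp_force: 0.0
[ 0.62273993 -0.2236482   0.20161764] 0.00025060245752931077
```

View pics/w1m.png

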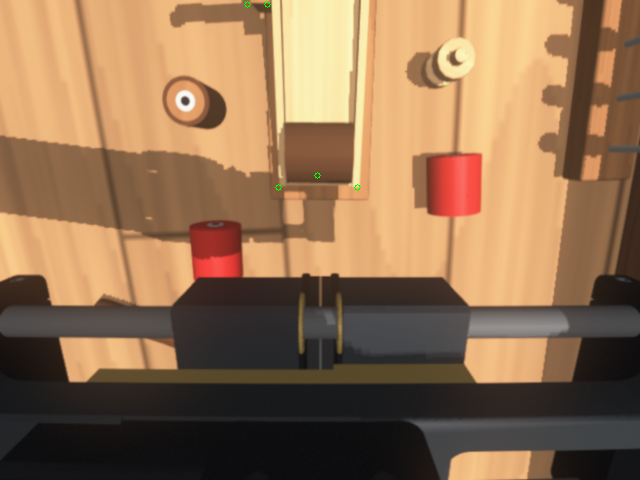

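```bash
python3 -m jog '[{"dp":[1,0,4],"twist":0,"fingers":0},{"dp":[2,-0.1,8],"twist":0,"fingers":0},{"dp":[2.4,-0.1,12],"twist":0,"fingers":0},{"dp":[2.4,-0.1,14],"twist":0,"fingers":0},{"dp":[2.4,-0.1,15],"twist":0,"fingers":0},{"dp":[2.4,-0.1,15],"twist":0,"fingers":0}]'
```

```text
time_s: 2.45
tool_pos: [0.624, -0.1999, 0.0531]
tool_rot: [180.0, 0.0, 87.4]
force: [0.2, 0.9, -0.1]
grip_width: 0.0004
grasp_force: 0.0
```

```bash
python3 -m jog '[{"dp":[0.6,-0.1,0],"twist":0,"fingers":0},{"dp":[1.2,-0.1,0],"twist":0,"fingers":0},{"dp":[1.8,-0.1,-0.1],"twist":0,"fingers":0},{"dp":[2.5,-0.1,-0.3],"twist":0,"fingers":0},{"dp":[3.2,-0.1,-0.4],"twist":0,"fingers":0},{"dp":[3.9,-0.1,-0.5],"twist":0,"fingers":0},{"dp":[4.6,-0.1,-0.6],"twist":0,"fingers":0},{"dp":[5.3,-0.1,-0.8],"twist":0,"fingers":0}]'; python3 - <<'E'
from h import *
c=snap('wrist','w2')
E
```

```text
time_s: 3.45
tool_pos: [0.6252, -0.1453, 0.0605]
tool_rot: [-180.0, 0.0, 87.5]
force: [0.6, -0.9, 0.1]
grip_width: 0.0004
grasp_force: 0.3
```

View pics/w2.png

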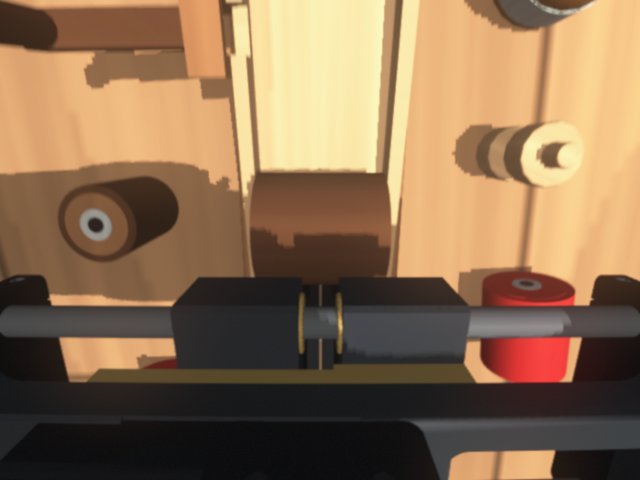

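The wrist view shows the roller square in the gutter at (320,225) and touching the fingers. I keep pushing.

```bash
python3 -m jog '[{"dp":[0.7,0,-0.1],"twist":0,"fingers":0},{"dp":[1.4,0,-0.2],"twist":0,"fingers":0},{"dp":[2.1,0,-0.4],"twist":0,"fingers":0},{"dp":[2.8,0,-0.5],"twist":0,"fingers":0},{"dp":[3.5,0,-0.6],"twist":0,"fingers":0},{"dp":[4.2,0,-0.7],"twist":0,"fingers":0},{"dp":[4.9,0,-0.9],"twist":0,"fingers":0},{"dp":[5.6,0,-1],"twist":0,"fingers":0}]'
python3 -m jog '[{"dp":[0.7,0,-0.1],"twist":0,"fingers":0},{"dp":[1.4,0,-0.2],"twist":0,"fingers":0},{"dp":[2.1,0,-0.4],"twist":0,"fingers":0},{"dp":[2.8,0,-0.5],"twist":0,"fingers":0},{"dp":[3.5,0,-0.6],"twist":0,"fingers":0},{"dp":[4.2,0,-0.7],"twist":0,"fingers":0},{"dp":[4.8,0,-0.8],"twist":0,"fingers":0},{"dp":[5.3,0,-0.9],"twist":0,"fingers":0}]'
python3 -m jog '[{"dp":[0,0,0],"twist":0,"fingers":0},{"dp":[0,0,0],"twist":0,"fingers":0}]'
python3 - <<'E'
from h import *
c=snap('wrist','w3')
E
```

```text
time_s: 4.5
tool_pos: [0.6278, -0.0893, 0.0707]
tool_rot: [180.0, 0.0, 87.5]
force: [-0.3, -0.2, 0.1]
grip_width: 0.0004
grasp_force: 0.3
time_s: 5.5
tool_pos: [0.63, -0.0362, 0.0795]
tool_rot: [-180.0, -0.0, 87.5]
force: [0.2, -0.6, 0.1]
grip_width: 0.0008
grasp_force: 0.0
time_s: 5.75
tool_pos: [0.63, -0.0371, 0.0795]
tool_rot: [-180.0, 0.0, 87.5]
force: [-0.0, -0.4, -0.1]
grip_width: 0.0006
grasp_force: 0.0
```

View pics/w3.png

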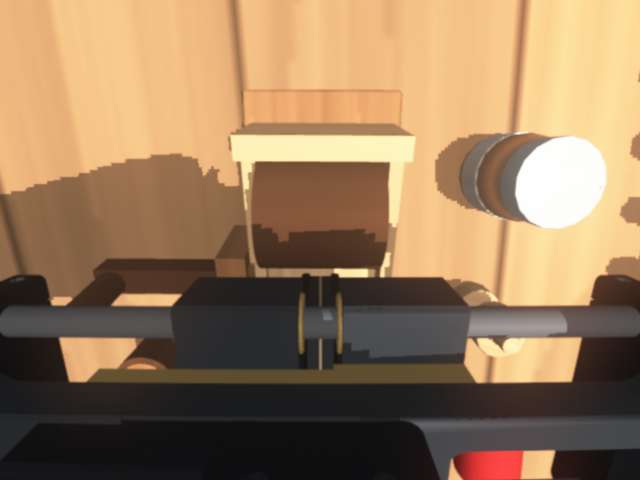

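The wrist view shows the roller at (320,215) below the top of the upper stop, with a gap of bare floor at (320,272) before the fingers. I check its height with depth while lifting clear and moving outside the peg.

```bash
python3 -m jog '[{"dp":[-0.5,0,-3],"twist":0,"fingers":0},{"dp":[-0.5,0,-8],"twist":0,"fingers":0},{"dp":[0,-4,-9],"twist":0,"fingers":0},{"dp":[0.2,-9,-9],"twist":0,"fingers":0},{"dp":[0.2,-13,-9],"twist":0,"fingers":0},{"dp":[0.2,-14.5,-9],"twist":0,"fingers":0},{"dp":[0.2,-14.5,-9],"twist":0,"fingers":0}]'
python3 - <<'E'
from h import *
p=np.load('g.npy'); c=load('w3')
for g in([182,0,44],[182,15,44],[182,-15,44]):
    P=G(p,g)[0]; u=proj(c,P)[0]; print(P.round(4),world(c,*u).round(4))
c=snap('wrist','w4'); im=c['pixels'].copy()
for g in([145,107,54.5],[128,50,27],[162,50,27],[145,52,54.5],[165,30,0]):
    u=proj(c,G(p,g))[0]; print(g,u.round(0)); cv2.circle(im,tuple(int(q) for q in u),3,(0,255,0),1)
cv2.imwrite('pics/w4.png',im); print(env.get_obs()['tool_pos'],G(p,[145,107,54.5]))
E
```

```text
time_s: 6.68
tool_pos: [0.4854, -0.029, 0.17]
tool_rot: [179.9, 0.1, 87.5]
force: [0.9, 0.2, 0.0]
grip_width: 0.0005
grasp_force: 0.0
[6.313e-01 2.000e-04 1.089e-01] [6.313e-01 3.000e-04 1.092e-01]
[0.6163 0.0008 0.1089] [0.6163 0.0009 0.1092]
[ 6.462e-01 -5.000e-04  1.089e-01] [ 6.463e-01 -5.000e-04  1.086e-01]
[145, 107, 54.5] [375. 264.]
[128, 50, 27] [442. 266.]
[162, 50, 27] [449. 225.]
[145, 52, 54.5] [456. 264.]
[165, 30, 0] [463. 208.]
[ 0.48626926 -0.02890176  0.17003112] [[ 0.52271095 -0.03345496  0.11281172]]
```

View pics/w4.png

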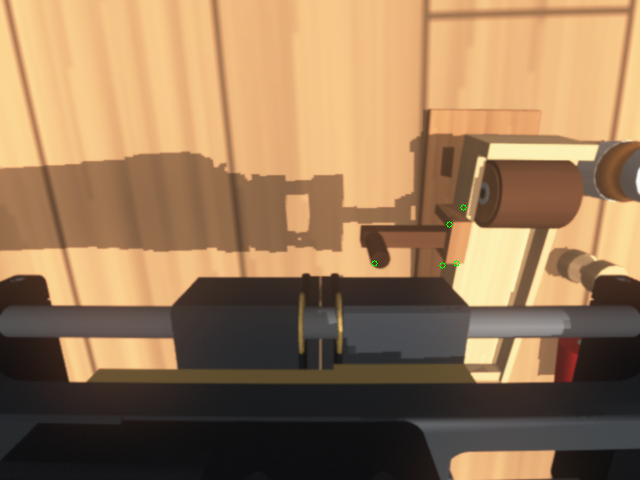

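The roller's top measures 109 mm, which matches home in the nest. The peg top at (377,262) matches the prediction of (375,264). Next I lower and push the bolt in.

```bash
python3 -m jog '[{"dp":[0,0,3],"twist":0,"fingers":0},{"dp":[0,0,6],"twist":0,"fingers":0},{"dp":[0,0,8],"twist":0,"fingers":0},{"dp":[0,0,8.2],"twist":0,"fingers":0},{"dp":[0,0,8.2],"twist":0,"fingers":0}]'
python3 -m jog '[{"dp":[0,0.7,0],"twist":0,"fingers":0},{"dp":[0,1.4,0],"twist":0,"fingers":0},{"dp":[0,2.1,0],"twist":0,"fingers":0},{"dp":[0,2.8,0],"twist":0,"fingers":0},{"dp":[0,3.5,0],"twist":0,"fingers":0},{"dp":[0,4.2,0],"twist":0,"fingers":0},{"dp":[0,4.9,0],"twist":0,"fingers":0},{"dp":[0,5.6,0],"twist":0,"fingers":0}]'
python3 -m jog '[{"dp":[0,0.3,0],"twist":0,"fingers":0},{"dp":[0,0.6,0],"twist":0,"fingers":0},{"dp":[0,0.8,0],"twist":0,"fingers":0},{"dp":[0,0.8,0],"twist":0,"fingers":0}]'
```

```text
time_s: 7.35
tool_pos: [0.4864, -0.0284, 0.088]
tool_rot: [180.0, -0.0, 87.5]
force: [0.1, -0.6, 0.1]
grip_width: 0.0007
grasp_force: 0.0
time_s: 8.35
tool_pos: [0.5416, -0.0311, 0.0875]
tool_rot: [-180.0, 0.0, 87.5]
force: [-1.1, -0.9, 1.5]
grip_width: 0.0004
grasp_force: 1.0
time_s: 8.85
tool_pos: [0.5493, -0.0313, 0.0875]
tool_rot: [180.0, 0.0, 87.5]
force: [-1.4, -0.7, 1.3]
grip_width: 0.0004
grasp_force: 0.4
```

```bash
python3 -m jog '[{"dp":[0,0.2,0],"twist":0,"fingers":0},{"dp":[0,0.4,0],"twist":0,"fingers":0},{"dp":[0,0.5,0],"twist":0,"fingers":0},{"dp":[0,0.5,0],"twist":0,"fingers":0}]'
python3 -m jog '[{"dp":[0,0.1,0],"twist":0,"fingers":0},{"dp":[0,0.2,0],"twist":0,"fingers":0},{"dp":[0,0.2,0],"twist":0,"fingers":0}]'
```

```text
time_s: 9.35
tool_pos: [0.5542, -0.0315, 0.0875]
tool_rot: [180.0, 0.0, 87.5]
force: [-1.4, -0.6, 0.8]
grip_width: 0.0007
grasp_force: 0.6
time_s: 9.72
tool_pos: [0.5562, -0.0317, 0.0875]
tool_rot: [180.0, 0.0, 87.5]
force: [-1.3, -0.7, 0.7]
grip_width: 0.0006
grasp_force: 0.6
```

```bash
python3 -m jog '[{"dp":[0,0.1,0],"twist":0,"fingers":0},{"dp":[0,0.2,0],"twist":0,"fingers":0},{"dp":[0,0.2,0],"twist":0,"fingers":0}]'
python3 -m jog '[{"dp":[0,0.1,0],"twist":0,"fingers":0},{"dp":[0,0.2,0],"twist":0,"fingers":0},{"dp":[0,0.2,0],"twist":0,"fingers":0}]'
```

```text
time_s: 10.1
tool_pos: [0.5583, -0.0317, 0.0875]
tool_rot: [180.0, 0.0, 87.5]
force: [-2.8, -0.2, 0.3]
grip_width: 0.0004
grasp_force: 0.6
time_s: 10.48
tool_pos: [0.5603, -0.0318, 0.0875]
tool_rot: [180.0, 0.0, 87.5]
force: [-0.8, -0.4, 0.9]
grip_width: 0.0005
grasp_force: 0.6
```

```bash
python3 -m jog '[{"dp":[0,0.1,0],"twist":0,"fingers":0},{"dp":[0,0.2,0],"twist":0,"fingers":0},{"dp":[0,0.2,0],"twist":0,"fingers":0}]'
python3 - <<'E'
from h import *
p=np.load('g.npy'); c=snap('wrist','w5'); im=c['pixels'].copy()
for g in([145,52,54.5],[128,50,27],[162,50,27],[145,-11,21.5]):
    u=proj(c,G(p,g))[0]; print(g,u.round(0)); cv2.circle(im,tuple(int(q) for q in u),3,(0,255,0),1)
cv2.imwrite('pics/w5.png',im)
E
```

```text
time_s: 10.85
tool_pos: [0.562, -0.0319, 0.0875]
tool_rot: [-180.0, 0.0, 87.5]
force: [-2.5, 0.3, 0.9]
grip_width: 0.0006
grasp_force: 1.3
[145, 52, 54.5] [354. 326.]
[128, 50, 27] [352. 318.]
[162, 50, 27] [355. 262.]
[145, -11, 21.5] [468. 285.]
```

View pics/w5.png

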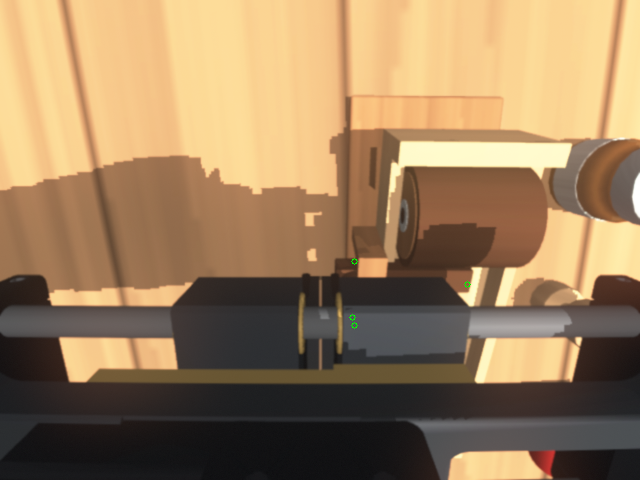

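The wrist view shows the bar lying across the gutter behind the roller. Its inner end is at about (470,282), against (468,285) predicted for fully in. I press on until the force shows the end stop.

```bash
python3 -m jog '[{"dp":[0,0.1,0],"twist":0,"fingers":0},{"dp":[0,0.2,0],"twist":0,"fingers":0},{"dp":[0,0.2,0],"twist":0,"fingers":0}]'
```

```text
time_s: 11.28
tool_pos: [0.5622, -0.032, 0.0873]
tool_rot: [-179.8, 0.0, 87.5]
force: [-8.1, -0.3, 5.7]
grip_width: 0.0006
grasp_force: 4.3
```

```bash
python3 -m jog '[{"dp":[0,-1,0],"twist":0,"fingers":0},{"dp":[0,-3,0],"twist":0,"fingers":0},{"dp":[0,-5,-3],"twist":0,"fingers":0},{"dp":[0,-7,-8],"twist":0,"fingers":0},{"dp":[0,-8,-12],"twist":0,"fingers":0},{"dp":[0,-8,-14],"twist":0,"fingers":0},{"dp":[0,-8,-14],"twist":0,"fingers":0}]'
python3 - <<'E'
from h import *
p=np.load('g.npy')
c=snap('top','t1')
im=cv2.resize(c['pixels'][170:300,290:450],None,fx=4.5,fy=4.5,interpolation=cv2.INTER_CUBIC)
w=snap('wrist','w6'); 
for g in([145,52,54.5],[145,-5,21.5],[182,0,44]):
    P=G(p,g)[0]; u=proj(w,P)[0]; print(g,P.round(4),u.round(0),world(w,*u).round(4))
    cv2.circle(w['pixels'],tuple(int(q) for q in u),3,(0,255,0),1)
a=np.zeros((600,720,3),np.uint8); a[:585]=im; cv2.imwrite('pics/t1c.png',a)
cv2.imwrite('pics/w6m.png',w['pixels'])
E
```

```text
time_s: 12.15
tool_pos: [0.4857, -0.0283, 0.2294]
tool_rot: [179.7, 0.1, 87.5]
force: [0.6, 0.3, -0.5]
grip_width: 0.0006
grasp_force: 0.0
[145, 52, 54.5] [ 0.5777 -0.0358  0.1128] [430. 242.] [ 0.5777 -0.0358  0.1127]
[145, -5, 21.5] [ 0.6349 -0.0325  0.0803] [481. 227.] [ 0.6345 -0.0324  0.081 ]
[182, 0, 44] [6.313e-01 2.000e-04 1.089e-01] [496. 196.] [6.312e-01 2.000e-04 1.089e-01]
```

View pics/w6m.png

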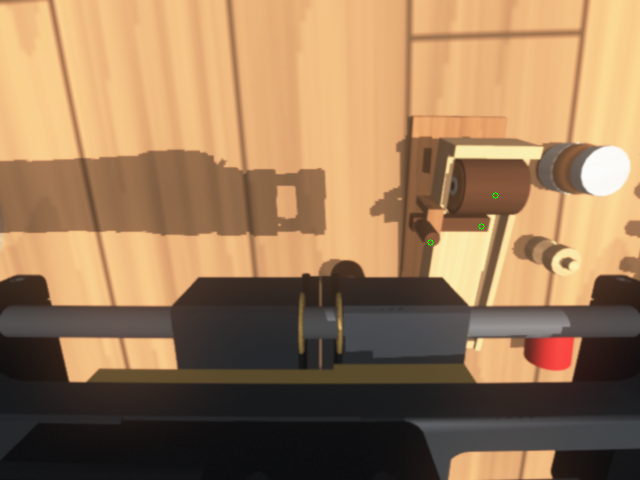

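View pics/t1c.png

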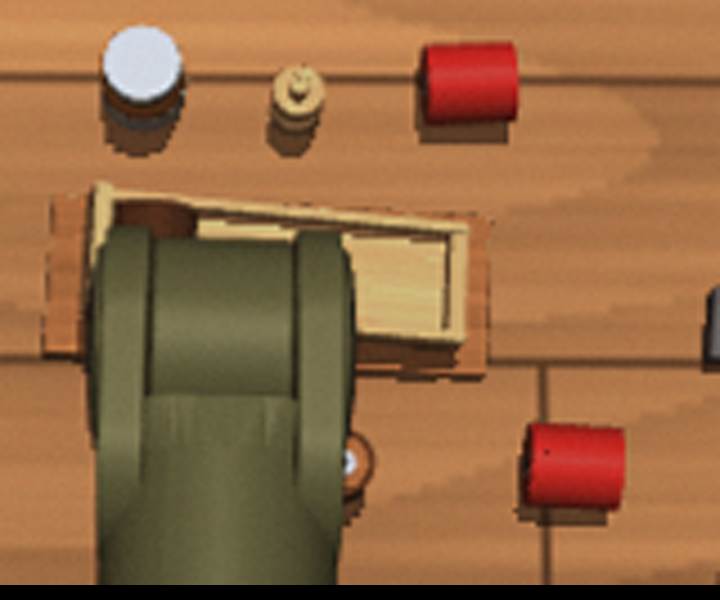

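The wrist view shows the roller in the nest at (496,196), the bar across the gutter at (465,225), and the peg top at its fully-in spot (430,242). In the top view the jar, spool clamp, spare roller and red rollers have not moved, and the robot is clear.

```bash
python3 -c "
from cell import env
print(env.sign_off())"
```

```text
the job is handed in; nothing more can be done
None
```

The job is handed in at about 12 s of the 51 s allowed: the dark roller is in the nest at the upper stop, the slide bolt is fully in behind it, and the nearby bench items in the last camera views had not moved.

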